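Hang the finished tote and count it

ROBOT

A 7-joint arm with a two-finger parallel gripper is mounted at the origin on the work surface. World frame = base frame: x ahead of the robot, y to its left, z up, the work surface at z = 0. Lengths are in mm, angles in rad, forces in N, time in s.
With the tool pointing down it reaches from about 425 to 925 mm from the base axis. Payload 6.8 kg.
Tool frame: the origin (TCP) lies at the very end of the fingers, on their centre line; the grasp point (between the pads) lies 19 mm behind it (bot.tcp_to_grasp is the distance from the TCP to the grasp point, in mm); z points along the fingers, y is the line along which they close (so a half turn about z gives the same grasp; the last joint's range is limited). The gripper opens to 85 mm and grips with 20 to 120 N. Pads are 22 mm wide; open, the fingers measure 114 mm over their backs; the gripper's body (76 mm by 85 mm) begins 54 mm behind the grasp point. The pads swing forward as they close: fully open they stand 13 mm farther back than shut.
Start: joints at [1.065, 0.477, 0.022, 1.555, -0.011, 1.109, -0.083], TCP at [261.5, -622.307, 204.608] pointing down, gripper open.
Joint ranges: [-2.96, 2.96], [-0.34, 2.1], [-1.41, 1.46], [0.24, 2.44], [-1.37, 4.51], [0.17, 1.92], [-2.96, 2.96]. Speed limits (rad/s): [2.39, 2.39, 3.14, 3.14, 3.14, 3.14, 3.14].

INTERFACE

Orientations are given as a 3x3 rotation matrix whose columns are the frame's x, y, z axes.
In Python, from workcell import get_obs, viewer, bot gives the robot as it stands. The module is installed in compiled form; this text tells all that it offers.
- The arm moves only by the tool move_arm, never from a script. Its argument "deltas" is a list of rows, each an object with "dp": the shift along the tool's x, y, z in units of 40 mm (1.0 is 40 mm), a list of three; "rot": the turn, a rotation vector about the tool's x, y, z in rad, a list of three. In form: [{"dp": [tx, ty, tz], "rot": [rx, ry, rz]}, ...]. A call has exactly 8 rows; each row shifts and turns the commanded pose from where the row before left it, along the tool's axes as they then stand; what a row does not reach is not made up. A row lasts 1/8 s, in which the tool goes at most 62.5 mm and 10.7 degrees, less where a joint would pass 70% of its speed; a pose out of reach is approached as far as the arm can. A call is refused whole if a number of a shift passes 1 or a number of a turn 0.188, either way. A call with a gripper value outside its range is refused whole. "grip" is the closure, from 0 (fully open) to 1 (shut), set as the call begins (left out, the last holds). The fingers move at their own pace and stop on an object; "squeeze" is the grip in N (left out, the last holds). Time passes only in rows, so rows that do not move let the fingers close, or fill a call up. It gives the time, the measured TCP pose, the force, the opening and the grip force at its end, in the units of the state.
- get_obs(): the state, without advancing time (a new reading comes with each control period).
- viewer.capture(name): name is "side" or "top"; returns a dict with "color" (480x640x3 uint8, red, green, blue), "depth" (480x640 float32, mm along the optical axis (not along the pixel's ray), 0 where there is no reading), "intrinsics" (3x3 intrinsics, pixels), "k1" (the pictures are not rectified: a ray, as slopes to the right and down, at radius r is drawn at 1 + k1 r^2 times it, then the intrinsics apply), "origin" and "rotation" of the camera in the world. Camera axes: x right, y up, looking along -z (the intrinsics and any distortion apply to the point x, -y, -z); pixel columns grow to the right and rows downward; lengths in mm; the calibration is good to about 2 mm. A picture is of the moment at which its call begins.
- bot.sign_off(): hands the job in; it is judged then, once.
The state is a dict: "time": time; "q": joint angles; "qvel": joint speeds; "joint_efforts": joint torques, N m; "ee_pos": TCP position; "ee_rot": TCP orientation; "wrist_force": force on the tool from outside, world axes, zero at the start; "torque": the same for the moment, N m; "gripper_width": finger opening in mm; "grip_force": force on a finger pad.
Only numpy, scipy, OpenCV 4.12 (cv2) and the standard library are available. Lean on these libraries where they do the work, as an engineer would, in place of code of your own. Each camera call takes 0.05 s, during which the arm holds its last target. There are 200 camera calls.

TASK

This tote of drilled castings is finished: hang the green tote by its handle on the two yellow hooks of the blue stand, with both castings still in it. Then count it on the counter with the green peg: push its sprung lever all the way round to the stop and let it spring back. Do not work the orange counter, and leave everything else on the bench where it is.

Things in the scene. Friction and masses are not known exactly. Their poses are not given: they have to be found in the camera images.
- tote: Small green parts tote, 95 (x) x 150 (y) x 55 mm high, open on top, with a fixed steel bail handle; 0.4 kg with its two castings. Origin: centre of the underside, z up. The bail's straight grip bar runs along y, 146 mm long, round, 10 mm thick, on two uprights at y = +-73 mm.
- bail_mid (a point): Middle of the bail's grip bar, on the bar's centre line, 145 mm above the tote's underside, 90 mm above its rim; axes as the tote's.
- casting_a: Aluminium casting, 34 x 46 x 26 mm high, loose in the tote. Origin: centre of its underside.
- casting_b: Second such casting, loose in the tote.
- stand: Blue stand fixed to the bench, 223 mm tall, base plate 120 x 130 mm. Origin: foot of the post, z up. Two yellow hooks (10 mm rod) at y = +-38 mm reach to its -x: rod axis 215 mm up to x = -70 mm, dips to a flat seat (x = -92 to -108, rod top 205, rod underside 195 mm high), turns up to a tip at x = -132 mm, 235 mm high. 66 mm free between the hooks.
- hook_seat (a point): Midway between the two hooks' seats, where the middle of the tote's grip bar lies when hung: 210 mm above the bench; axes as the stand's, the hung bar runs along its y. The tote is wider than the hooks: it goes on from the stand's -x side, hooks passing under the bar and over the rim, then down.
- green_counter: Bench tally counter, grey box 100 (x) x 110 (y) x 76 mm high with green trim, screwed to the bench on a base plate of 120 x 130 mm. Origin: centre of the underside; z up; the lever's pivot axis is vertical through this origin; at its rest the lever sticks out over the box's -x face.
- green_peg (a point): Centre of the top end of the upright green thumb peg (16 mm diameter, 34 mm tall, its top 122 mm above the bench, its foot 88 mm) at the end of the flat steel lever, 80 mm from the pivot axis. The lever lies 81 to 88 mm above the bench, above the box. The point moves with the lever.
- green_lever (a joint): Angle of the green counter's lever: 0 at rest, grows anticlockwise seen from above, stop at 1.1 rad. At 0 the lever points 0.55 rad clockwise of the counter's -x axis, at the stop 0.55 rad anticlockwise of it. A spring drives it back to 0; about 1 N at the peg at rest, 4 N at the stop.
- orange_counter: Bench tally counter, grey box 100 (x) x 110 (y) x 76 mm high with orange trim, screwed to the bench on a base plate of 120 x 130 mm. Origin: centre of the underside; z up; the lever's pivot axis is vertical through this origin; at its rest the lever sticks out over the box's -x face.
- orange_peg (a point): Centre of the top end of the upright orange thumb peg (16 mm diameter, 34 mm tall, its top 122 mm above the bench, its foot 88 mm) at the end of the flat steel lever, 80 mm from the pivot axis. The lever lies 81 to 88 mm above the bench, above the box. The point moves with the lever.
- orange_lever (a joint): Angle of the orange counter's lever: 0 at rest, grows anticlockwise seen from above, stop at 1.1 rad. At 0 the lever points 0.55 rad clockwise of the counter's -x axis, at the stop 0.55 rad anticlockwise of it. A spring drives it back to 0; about 1 N at the peg at rest, 4 N at the stop.
- paste_jar: Jar, red cap, 50 mm diameter, 55 mm high. Origin under its centre.
- screwdriver: Screwdriver lying on the bench, about 200 mm. Origin mid-length, x along it.
- cup: Clear cup, 68 mm diameter, 70 mm high. Origin under its centre.
- brush: Brush lying on the bench. x along it.
- spare_casting: Loose aluminium casting on the bench, 34 x 46 x 26 mm. Origin under its centre.
- oil_bottle: Amber bottle, 60 mm diameter, 160 mm high. Origin under its centre.
- wrench: Wrench lying on the bench. x along it.

How it is judged (in metres and radians):
On the way, in this order (a step that is already met when the one before it is completed fails the run):
1. the tote hangs by its bail on both hooks, let go, with both castings in it (x of bail_mid in the frame of hook_seat between -0.02 and 0.02 m and y of bail_mid in the frame of hook_seat between -0.035 and 0.035 m and z of bail_mid in the frame of hook_seat between -0.008 and 0.012 m and angle between tote's own z axis and vertical below 0.2 rad and contact force between tote and stand above 1 N and contact force between the fingers and tote below 0.1 N and linear speed of tote below 0.08 m/s and x of casting_a in the frame of tote between -0.045 and 0.045 m and y of casting_a in the frame of tote between -0.073 and 0.073 m and z of casting_a in the frame of tote between -0.002 and 0.05 m and x of casting_b in the frame of tote between -0.045 and 0.045 m and y of casting_b in the frame of tote between -0.073 and 0.073 m and z of casting_b in the frame of tote between -0.002 and 0.05 m), for 0.2 s.
2. the green counter's lever is pushed to its stop (value of joint green_lever above 1.02 rad), for 0.1 s.
3. the green counter's lever has sprung back to rest (value of joint green_lever below 0.06 rad), for 0.2 s.
At the end, for the whole second after the job is handed in: Tote released and hanging still (0.08 m/s) and upright (0.2 rad) on the hooks, bar within 20 mm fore-aft, 35 mm sideways, -8 to +12 mm in height of the seat, both castings inside; both levers within 0.06 rad of rest; bystanders moved under 30 mm; jar, cup, bottle upright (all of step 1 and value of joint each of green_lever, orange_lever below 0.06 rad and distance of each of paste_jar, screwdriver, cup, brush, spare_casting, oil_bottle, wrench from where it was at the start of the episode below 0.03 m and angle between each of paste_jar, cup, oil_bottle's own z axis and vertical below 0.3 rad); the robot touches nothing.
It fails at once if the orange counter's lever is worked (more than 0.25 rad) (value of joint orange_lever above 0.25 rad).
It also fails if it takes over 67 s, if anything falls off the work surface, if the arm or the gripper's body presses on something with over 40 N, if the wrist force passes 120 N, or if a joint passes its speed limit or range.

## Working session

There is one attempt and no reset: what is moved stays moved. The work goes in short steps, Python scripts to look and compute and a tool call to move; the robot and the scene stay as the last step left them, time stands still between calls to the robot, and variables do not carry over. Pictures are saved under pics/ and viewed, at most 10 in all, crops included, and the job is handed in when it is done.

Besides the shell and the picture viewer there is one more tool, called after ">>>" as name(argument=value, ...), one argument or row to a line, values as JSON. move_arm: Moves the arm, as the interface text tells. Its arguments: {"type":"object","properties":{"deltas":{"type":"array"},"grip":{"type":"number"},"squeeze":{"type":"number"}},"required":["deltas"]}

```bash
mkdir -p pics; cat > h.py <<'E'
import numpy as np, cv2
from workcell import get_obs, viewer, bot
def cap(n,save=None):
    c=viewer.capture(n)
    if save: cv2.imwrite('pics/'+save+'.png',c['color'][:,:,::-1])
    return c
def rays(c,uv):
    K=np.array(c['intrinsics'],float);k=c['k1']
    uv=np.atleast_2d(np.array(uv,float))
    d=(uv-K[:2,2])/[K[0,0],K[1,1]]
    s=d.copy()
    for _ in range(20): s=d/(1+k*(s**2).sum(1,keepdims=True))
    return s
def world(c,uv,depth):
    s=rays(c,uv);z=np.asarray(depth,float).reshape(-1,1)
    p=np.hstack([s[:,:1]*z,-s[:,1:]*z,-z])
    return p@np.array(c['rotation']).T+np.array(c['origin'])
def plane(c,uv,h):
    s=rays(c,uv);d=np.hstack([s[:,:1],-s[:,1:],-np.ones((len(s),1))])@np.array(c['rotation']).T
    o=np.array(c['origin']);return o+d*((h-o[2])/d[:,2:3])
def cloud(c):
    v,u=np.mgrid[:480,:640];
    return world(c,np.c_[u.ravel(),v.ravel()],c['depth'].ravel()).reshape(480,640,3)
E
python3 - <<'E'
from h import *
for n in('top','side'):
    c=cap(n,n+'0');np.savez(n+'0.npz',**c)
    print(n,c['origin'],np.round(c['rotation'],3).tolist(),c['k1'],np.array(c['intrinsics']).tolist())
o=get_obs();print(o['ee_pos'],np.round(o['ee_rot'],3).tolist(),o['time'])
E
```

```text
top [450.5570561   44.17921367 967.90184116] [[-0.021, 0.992, -0.122], [-1.0, -0.022, -0.004], [-0.007, 0.122, 0.993]] -0.015383939859271884 [[440.18408225896195, 0.0, 313.623813953636], [0.0, 440.18408225896195, 231.74177178779067], [0.0, 0.0, 1.0]]
side [257.09180323 739.86135127 664.12641054] [[-0.921, 0.209, -0.327], [-0.388, -0.524, 0.758], [-0.013, 0.826, 0.564]] -0.08783183615043337 [[440.84993092178854, 0.0, 321.58175122440815], [0.0, 440.84993092178854, 241.001050727687], [0.0, 0.0, 1.0]]
[ 261.26580667 -621.75065605  203.72603544] [[0.922, 0.387, -0.001], [0.387, -0.922, 0.002], [-0.0, -0.002, -1.0]] 0.1
```

View pics/top0.png

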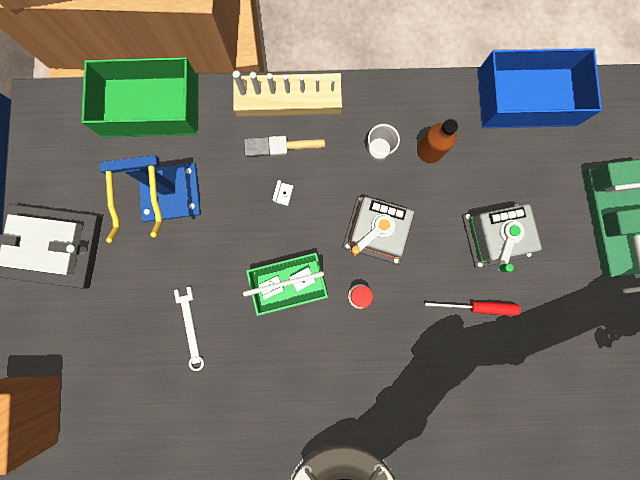

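View pics/side0.png

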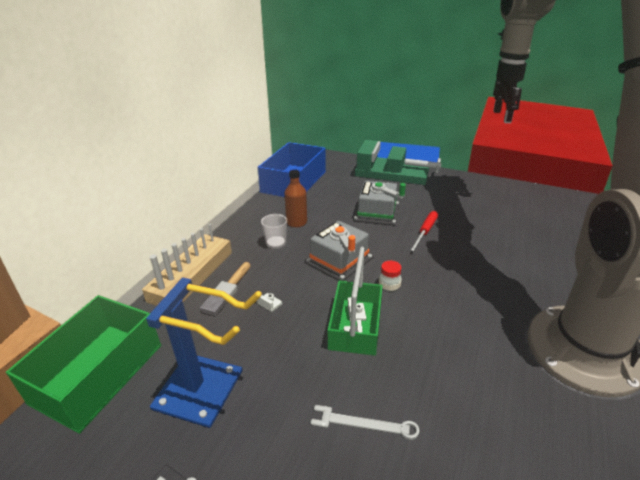

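Top view: tote at (287,283) with its bail from (247,293) to (322,273). The stand's hooks are at (110,238) and (155,233), and the green peg is at (508,268) with its pivot at (515,230). The side view agrees. Next I measure.

```bash
python3 - <<'E'
from h import *
T=dict(np.load('top0.npz'));S=dict(np.load('side0.npz'))
for n,c in(('T',T),('S',S)):
    P=cloud(c);hsv=cv2.cvtColor(c['color'],cv2.COLOR_RGB2HSV);H,s,V=hsv[...,0].astype(int),hsv[...,1],hsv[...,2]
    ok=c['depth']>0;X,Y,Z=P[...,0],P[...,1],P[...,2]
    def rep(name,m):
        m=m&ok
        q=P[m]
        if len(q)<5: print(n,name,'few',len(q));return None
        print(n,name,len(q),'mean',q.mean(0).round(1),'min',q.min(0).round(0),'max',q.max(0).round(0));return q
    near=(X>200)&(X<480)&(Y>20)&(Y<260)
    q=rep('bail',near&(Z>138)&(Z<165))
    if q is not None:
        m=q[:,:2].mean(0);u,sv,vt=np.linalg.svd(q[:,:2]-m);t=(q[:,:2]-m)@vt[0];print('  dir',vt[0],'ends',m+vt[0]*t.min(),m+vt[0]*t.max(),t.min(),t.max(),'Z med',np.median(q[:,2]))
    g=(H>50)&(H<75)&(s>120)&near&(Z>45)&(Z<65)
    q=rep('rim',g)
    if q is not None: print('  rim rect',cv2.minAreaRect(q[:,:2].astype(np.float32)))
    y=(H>18)&(H<32)&(s>130)&(Z>180)&(Z<250)&(Y>250)
    rep('hooks',y)
    k,l=cv2.connectedComponents((y&ok).astype(np.uint8))
    for i in range(1,k):
        if (l==i).sum()>40:
            q=rep(' hook%d'%i,l==i);b=q[:,:2].mean(0);vt=np.linalg.svd(q[:,:2]-b)[2];t=(q[:,:2]-b)@vt[0];o=np.argsort(t)
            a=q[o];print('  dir',vt[0]);
            for e in np.array_split(a,8):print('   ',e.mean(0).round(1))
    q=rep('bluestand',(H>100)&(H<125)&(s>120)&(Y>250)&(Y<600)&(Z>212)&(Z<240))
    if q is not None: print('  rect',cv2.minAreaRect(q[:,:2].astype(np.float32)))
    q=rep('bluebase',(H>100)&(H<125)&(s>120)&(Y>250)&(Y<600)&(Z>0)&(Z<20))
    if q is not None: print('  rect',cv2.minAreaRect(q[:,:2].astype(np.float32)))
    gc=(Y<-250)&(Y>-500)&(X>250)&(X<560)
    q=rep('peg',gc&(H>50)&(H<75)&(s>120)&(Z>112)&(Z<130))
    rep('pivot',gc&(H>50)&(H<75)&(s>120)&(Z>85)&(Z<112))
    q=rep('box',gc&(Z>70)&(Z<80))
    if q is not None: print('  rect',cv2.minAreaRect(q[:,:2].astype(np.float32)))
    oc=(Y<60)&(Y>-250)&(X>300)&(X<560)
    rep('opeg',oc&(H>5)&(H<20)&(s>150)&(Z>112)&(Z<130))
    rep('opiv',oc&(H>5)&(H<20)&(s>150)&(Z>85)&(Z<105))
    rep('jar',(s>150)&((H<5)|(H>175))&(Y>-100)&(Y<20)&(X>200)&(X<400))
E
```

```text
T bail 448 mean [457.  106.2 148.4] min [436.  32. 144.] max [478. 181. 154.]
  dir [ 0.22831303 -0.97358778] ends [439.25839956 181.80238943] [474.52706841  31.40736143] -77.70101120303045 76.77404648646593 Z med 148.5558814106272
T rim 237 mean [428.1 114.   53.8] min [396.  25.  45.] max [480. 188.  58.]
  rim rect ((453.6300354003906, 105.45397186279297), (87.3905029296875, 149.7711639404297), 12.71623706817627)
T hooks 784 mean [598.2 363.2 216.3] min [532. 315. 198.] max [666. 411. 237.]
T  hook1 372 mean [602.  323.8 216.2] min [540. 315. 198.] max [666. 338. 236.]
  dir [-0.9943149  -0.10647951]
    [658.  329.9 218.1]
    [641.  328.  217.9]
    [624.2 326.  218.2]
    [607.9 324.5 218.2]
    [593.9 323.2 211. ]
    [579.7 321.7 203.7]
    [562.1 319.  212.9]
    [546.8 318.  229.8]
T  hook2 412 mean [594.8 398.8 216.3] min [532. 389. 199.] max [659. 411. 237.]
  dir [-0.99392595 -0.1100509 ]
    [650.7 404.9 218.5]
    [634.7 402.9 218.2]
    [618.4 401.6 218.1]
    [601.6 399.5 217.8]
    [586.5 398.1 211.6]
    [571.5 396.8 203.5]
    [553.6 393.6 213.5]
    [538.8 392.5 
[... 2244 characters left out ...]
55.4 382.1  10.9] min [599. 302.   0.] max [727. 442.  20.]
  rect ((664.7268676757812, 371.5707702636719), (120.6269302368164, 130.94410705566406), 6.050256729125977)
S peg 24 mean [ 475.4 -320.7  117.9] min [ 470. -330.  112.] max [ 482. -313.  121.]
S pivot 44 mean [ 501.  -330.7   98.4] min [ 469. -363.   89.] max [ 560. -315.  111.]
S box 284 mean [ 528.1 -340.    74. ] min [ 484. -412.   70.] max [ 560. -297.   80.]
  rect ((522.1311645507812, -354.4426574707031), (115.82555389404297, 75.44767761230469), 89.86974334716797)
S opeg 37 mean [516.4 -27.4 117.3] min [510. -36. 112.] max [523. -21. 121.]
S opiv 36 mean [517.8 -29.2  97.1] min [511. -90.  89.] max [559. -22. 104.]
S jar few 0
```

```bash
cat >> h.py <<'E'
def delta(x,y,z,yaw):
    "tool-frame shift (units of 40mm) and total rotvec to reach target with tool pointing down, tool x at yaw"
    o=get_obs();R=np.array(o['ee_rot']);cx,s=np.cos(yaw),np.sin(yaw)
    G=np.array([[cx,s,0],[s,-cx,0],[0,0,-1.]])
    print('t',round(o['time'],2),'ee',np.round(o['ee_pos'],1),'dp',np.round(R.T@(np.array([x,y,z])-o['ee_pos'])/40,3),'dp in goal axes',np.round(G.T@(np.array([x,y,z])-o['ee_pos'])/40,3),'rot',np.round(cv2.Rodrigues(R.T@G)[0].ravel(),3),'q',np.round(o['q'],2),'F',np.round(o['wrist_force'],1),'w',o['gripper_width'])
E
python3 - <<'E'
from h import *
# hook profile: s along stand x, height
ps=[]
for n in('top0.npz','side0.npz'):
    c=dict(np.load(n));P=cloud(c);h=cv2.cvtColor(c['color'],cv2.COLOR_RGB2HSV)
    m=(h[...,0]>18)&(h[...,0]<32)&(h[...,1]>130)&(P[...,2]>180)&(P[...,2]<250)&(P[...,1]>250)&(P[...,0]<700)
    q=P[m];a=.104;s=q[:,0]*np.cos(a)+q[:,1]*np.sin(a)
    print(n,[(int(b),round(float(np.percentile(q[(s>=b)&(s<b+5),2],80)),1)) for b in range(565,660,5) if ((s>=b)&(s<b+5)).sum()>3])
e=np.array([np.cos(.104),np.sin(.104)]);print('base centre s',np.dot([664.7,371.6],e),'seat guess s',np.dot([570,361.5],e))
E
```

```text
top0.npz [(565, 230.5), (570, 233.7), (575, 233.5), (580, 227.6), (585, 221.1), (590, 215.8), (595, 209.3), (600, 205.0), (605, 203.9), (610, 205.4), (615, 208.1), (620, 211.8), (625, 215.9), (630, 218.3), (635, 219.7), (640, 220.1), (645, 219.4), (650, 219.6), (655, 220.1)]
side0.npz [(565, 232.5), (570, 233.7), (575, 231.2), (580, 224.7), (585, 218.0), (590, 211.7), (595, 205.8), (600, 203.6), (605, 204.0), (610, 204.5), (615, 207.8), (620, 211.1), (625, 214.9), (630, 218.0), (635, 219.1), (640, 218.4), (645, 218.9), (650, 218.7), (655, 218.5)]
base centre s 699.6853123417776 seat guess s 604.448480998794
```

>>> move_arm(
  deltas=[
    {"dp":[0.85,-0.64,0],"rot":[0,0,-0.06]},
    {"dp":[0.85,-0.64,0],"rot":[0,0,-0.06]},
    {"dp":[0.85,-0.64,0],"rot":[0,0,-0.06]},
    {"dp":[0.85,-0.64,0],"rot":[0,0,-0.06]},
    {"dp":[0.85,-0.64,0],"rot":[0,0,-0.06]},
    {"dp":[0.85,-0.64,0],"rot":[0,0,-0.06]},
    {"dp":[0.85,-0.64,0],"rot":[0,0,-0.06]},
    {"dp":[0.85,-0.64,0],"rot":[0,0,-0.06]},
  ],
  grip=0,
)

```text
time: 1.1
ee_pos: [366.9, -300.3, 204.4]
ee_rot: [[0.637, 0.771, -0.0], [0.771, -0.637, 0.0], [0.0, -0.0, -1.0]]
wrist_force: [0.0, -0.2, -0.4]
gripper_width: 85.5
grip_force: 0.0
```

>>> move_arm(
  deltas=[
    {"dp":[0.94,0,0],"rot":[0,0,-0.08]},
    {"dp":[0.94,0,0],"rot":[0,0,-0.08]},
    {"dp":[0.94,0,0],"rot":[0,0,-0.08]},
    {"dp":[0.94,0,0],"rot":[0,0,-0.08]},
    {"dp":[0.94,0,0],"rot":[0,0,-0.08]},
    {"dp":[0.94,0,0],"rot":[0,0,-0.08]},
    {"dp":[0.94,0,0],"rot":[0,0,-0.08]},
    {"dp":[0.94,0,0],"rot":[0,0,-0.08]},
  ],
)

```text
time: 2.1
ee_pos: [485.5, -29.9, 204.4]
ee_rot: [[0.05, 0.999, -0.0], [0.999, -0.05, 0.0], [0.0, -0.0, -1.0]]
wrist_force: [0.9, 1.6, 0.0]
gripper_width: 85.4
grip_force: 0.0
```

```bash
python3 -c "
from h import *
delta(456,107.5,190,1.80)"
```

```text
t 2.1 ee [485.5 -29.9 204.4] dp [ 3.393 -0.911  0.36 ] dp in goal axes [3.512 0.061 0.359] rot [-0.   -0.   -0.28] q [ 0.38  0.21 -0.51  1.97  0.12  1.   -0.23] F [0.9 1.6 0. ] w 85.43320725894326
```

>>> move_arm(
  deltas=[
    {"dp":[0,0,0],"rot":[0,0,-0.14]},
    {"dp":[0,0,0],"rot":[0,0,-0.14]},
    {"dp":[0.6,0.01,0],"rot":[0,0,0]},
    {"dp":[0.7,0.01,0],"rot":[0,0,0]},
    {"dp":[0.7,0.01,0],"rot":[0,0,0]},
    {"dp":[0.7,0.01,0],"rot":[0,0,0]},
    {"dp":[0.6,0.01,0],"rot":[0,0,0]},
    {"dp":[0.21,0.01,0],"rot":[0,0,0]},
  ],
)

```text
time: 3.1
ee_pos: [455.7, 107.5, 204.5]
ee_rot: [[-0.227, 0.974, -0.0], [0.974, 0.227, 0.0], [0.0, -0.0, -1.0]]
wrist_force: [-0.0, 0.1, 0.6]
gripper_width: 85.4
grip_force: 0.0
```

```bash
python3 -c "
from h import *
delta(456,107.5,126,1.80)
cap('side','s1')"
```

```text
t 3.1 ee [455.7 107.5 204.5] dp [-0.003  0.007  1.962] dp in goal axes [-0.002  0.006  1.962] rot [-0. -0. -0.] q [ 0.21  0.19 -0.64  2.    0.14  1.   -0.26] F [-0.   0.1  0.6] w 85.42694648149794
```

View pics/s1.png

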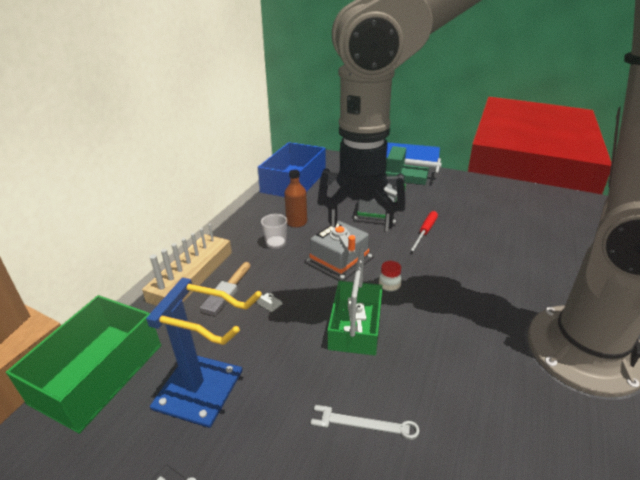

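The gripper stands open over the bail, with fingertips at (333,225) and (395,207) and the bar at (356,290). Descending to grip.

>>> move_arm(
  deltas=[
    {"dp":[0,0,0.3],"rot":[0,0,0]},
    {"dp":[0,0,0.3],"rot":[0,0,0]},
    {"dp":[0,0,0.3],"rot":[0,0,0]},
    {"dp":[0,0,0.3],"rot":[0,0,0]},
    {"dp":[0,0,0.3],"rot":[0,0,0]},
    {"dp":[0,0,0.3],"rot":[0,0,0]},
    {"dp":[0,0,0.16],"rot":[0,0,0]},
    {"dp":[0,0,0],"rot":[0,0,0]},
  ],
)

```text
time: 4.15
ee_pos: [456.0, 106.3, 125.8]
ee_rot: [[-0.225, 0.974, -0.001], [0.974, 0.225, -0.0], [0.0, -0.001, -1.0]]
wrist_force: [-0.6, -0.2, 0.7]
gripper_width: 85.7
grip_force: 0.0
```

>>> move_arm(
  deltas=[
    {"dp":[0,0,0],"rot":[0,0,0]},
    {"dp":[0,0,0],"rot":[0,0,0]},
    {"dp":[0,0,0],"rot":[0,0,0]},
    {"dp":[0,0,0],"rot":[0,0,0]},
    {"dp":[0,0,0],"rot":[0,0,0]},
    {"dp":[0,0,0],"rot":[0,0,0]},
    {"dp":[0,0,0],"rot":[0,0,0]},
    {"dp":[0,0,0],"rot":[0,0,0]},
  ],
  grip=1,
  squeeze=60,
)

```text
time: 5.15
ee_pos: [456.3, 106.4, 126.2]
ee_rot: [[-0.225, 0.974, 0.0], [0.974, 0.225, 0.0], [0.0, 0.0, -1.0]]
wrist_force: [-0.2, -0.6, -0.3]
gripper_width: -0.0
grip_force: 0.0
```

>>> move_arm(
  deltas=[
    {"dp":[0,0,-0.2],"rot":[0,0,0]},
    {"dp":[0,0,-0.3],"rot":[0,0,0]},
    {"dp":[0,0,-0.4],"rot":[0,0,0]},
    {"dp":[0,0,-0.5],"rot":[0,0,0]},
    {"dp":[0,0,-0.5],"rot":[0,0,0]},
    {"dp":[0,0,-0.5],"rot":[0,0,0]},
    {"dp":[0,0,-0.4],"rot":[0,0,0]},
    {"dp":[0,0,-0.2],"rot":[0,0,0]},
  ],
)

```text
time: 6.15
ee_pos: [456.7, 106.5, 247.6]
ee_rot: [[-0.225, 0.974, 0.002], [0.974, 0.225, 0.0], [-0.0, 0.002, -1.0]]
wrist_force: [-0.0, 0.7, -0.4]
gripper_width: 0.1
grip_force: 0.0
```

```bash
python3 - <<'E'
from h import *
a=.104;ex=np.array([np.cos(a),np.sin(a)])
seat=np.array([570.5,361.5]);p=seat-ex*110
delta(p[0],p[1],238,1.571+a)
delta(seat[0],seat[1],238,1.571+a)
for n in('top','side'):
    c=cap(n,n+'2');P=cloud(c);o=get_obs();e=np.array(o['ee_pos'])
    d=P-e;m=(c['depth']>0)&(np.abs(d[...,2]-23)<9)&(np.hypot(d[...,0],d[...,1])<95)
    s=d[...,0]*-.227+d[...,1]*.974;t=d[...,0]*.974+d[...,1]*.227
    m&=(abs(t)<14)&(abs(s)>25)
    q=P[m]
    if len(q)>10:
        A=np.c_[s[m],np.ones(len(q))];print(n,len(q),'z slope',np.linalg.lstsq(A,q[:,2],rcond=None)[0],'t',np.linalg.lstsq(A,t[m],rcond=None)[0],'s',s[m].min(),s[m].max())
E
```

```text
t 6.15 ee [456.7 106.5 247.6] dp [5.91  1.476 0.241] dp in goal axes [6.046 0.742 0.24 ] rot [0.002 0.    0.123] q [ 0.24  0.14 -0.65  1.94  0.1   1.09 -0.23] F [-0.   0.7 -0.4] w 0.08611174523361824
t 6.15 ee [456.7 106.5 247.6] dp [5.573 4.205 0.246] dp in goal axes [6.045 3.492 0.24 ] rot [0.002 0.    0.123] q [ 0.24  0.14 -0.65  1.94  0.1   1.09 -0.23] F [-0.   0.7 -0.4] w 0.08611174523361824
```

View pics/side2.png

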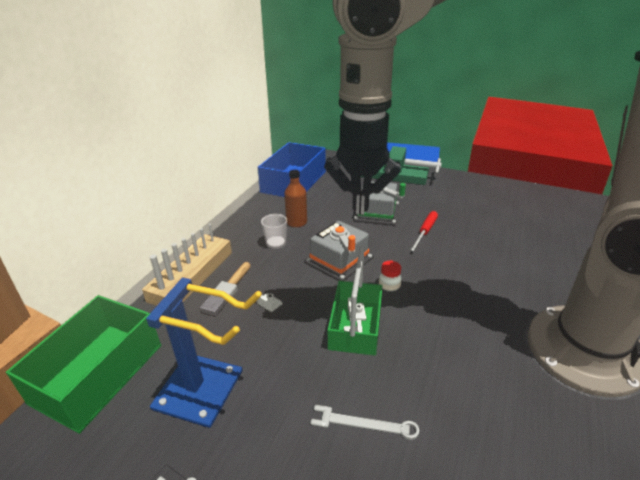

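The jaws shut on nothing: the tote is still at (356,320) and the fingers at (365,215). I'll check where the cameras put the fingertips against the reported TCP.

```bash
python3 - <<'E'
from h import *
from workcell import bot
e=np.array(get_obs()['ee_pos']);print('ee',e,'tcp_to_grasp',bot.tcp_to_grasp)
def proj(c,p):
    q=(np.array(p)-c['origin'])@np.array(c['rotation']);s=np.array([q[0],-q[1]])/-q[2];s*=1+c['k1']*(s@s)
    K=np.array(c['intrinsics']);return s*[K[0,0],K[1,1]]+K[:2,2]
for n in('top','side'):
    c=cap(n);P=cloud(c);print(n,'tcp px',proj(c,e),'bail px',proj(c,[456,107.5,145]))
    m=(c['depth']>0)&(P[...,2]>200)&(P[...,2]<330)&(np.hypot(P[...,0]-456,P[...,1]-107)<150)
    q=P[m];print(len(q))
    for z in range(200,330,15):
        k=(q[:,2]>=z)&(q[:,2]<z+15)
        if k.sum()>2: print(z,k.sum(),q[k].mean(0).round(0),q[k].min(0).round(0),q[k].max(0).round(0))
    cv2.imwrite('pics/%s3.png'%n,cv2.resize(c['color'][:,:,::-1][(150,130)[n=='side']:350,230:430] if n=='top' else c['color'][150:350,270:470][:,:,::-1],(600,600)))
E
```

```text
ee [456.71310689 106.44550929 247.05017382] tcp_to_grasp 18.700000000000003
top tcp px [278.25249455 282.86500556] bail px [282.43601507 283.63434533]
0
side tcp px [359.57056256 224.62484583] bail px [357.80307033 270.43079952]
688
260 9 [455. 116. 273.] [449. 107. 271.] [461. 119. 275.]
275 106 [453. 116. 283.] [441. 109. 275.] [467. 121. 290.]
290 130 [453. 116. 298.] [441.  97. 290.] [467. 122. 305.]
305 166 [454. 116. 314.] [425.  97. 305.] [482. 126. 320.]
320 277 [455. 116. 326.] [415.  91. 320.] [490. 129. 330.]
```

View pics/side3.png

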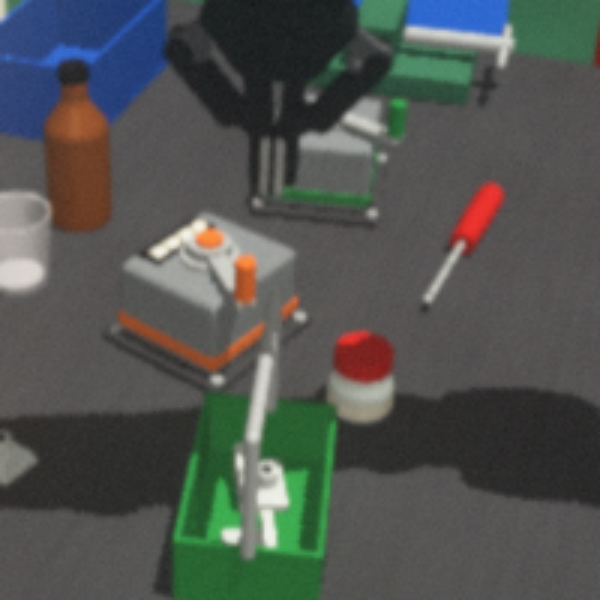

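The camera puts the shut fingertips about 22 mm above the reported TCP (depth 271 against 247), while x and y agree. So the first close was above the bar. I'll re-grasp 21 mm lower; that stays 50 mm clear of the rim even if the reported height is right.

>>> move_arm(
  deltas=[
    {"dp":[0,0,0],"rot":[0,0,0]},
    {"dp":[0,0,0],"rot":[0,0,0]},
    {"dp":[0,0,0.1],"rot":[0,0,0]},
    {"dp":[0,0,0.2],"rot":[0,0,0]},
    {"dp":[0,0,0.2],"rot":[0,0,0]},
    {"dp":[0,0,0.2],"rot":[0,0,0]},
    {"dp":[0,0,0.25],"rot":[0,0,0]},
    {"dp":[0,0,0.25],"rot":[0,0,0]},
  ],
  grip=0,
)

```text
time: 7.35
ee_pos: [456.2, 106.3, 197.4]
ee_rot: [[-0.225, 0.974, -0.0], [0.974, 0.225, 0.0], [0.0, -0.0, -1.0]]
wrist_force: [0.4, -0.6, 0.4]
gripper_width: 85.3
grip_force: 0.0
```

>>> move_arm(
  deltas=[
    {"dp":[0,0,0.35],"rot":[0,0,0]},
    {"dp":[0,0,0.35],"rot":[0,0,0]},
    {"dp":[0,0,0.35],"rot":[0,0,0]},
    {"dp":[0,0,0.35],"rot":[0,0,0]},
    {"dp":[0,0,0.35],"rot":[0,0,0]},
    {"dp":[0,0,0.35],"rot":[0,0,0]},
    {"dp":[0,0,0.25],"rot":[0,0,0]},
    {"dp":[0,0,0],"rot":[0,0,0]},
  ],
)

```text
time: 8.35
ee_pos: [455.8, 106.3, 103.4]
ee_rot: [[-0.225, 0.974, -0.001], [0.974, 0.225, -0.0], [0.0, -0.001, -1.0]]
wrist_force: [0.2, -0.4, 0.4]
gripper_width: 85.7
grip_force: 0.0
```

>>> move_arm(
  deltas=[
    {"dp":[0,0,0],"rot":[0,0,0]},
    {"dp":[0,0,0],"rot":[0,0,0]},
    {"dp":[0,0,0],"rot":[0,0,0]},
    {"dp":[0,0,0],"rot":[0,0,0]},
    {"dp":[0,0,0],"rot":[0,0,0]},
    {"dp":[0,0,0],"rot":[0,0,0]},
    {"dp":[0,0,0],"rot":[0,0,0]},
    {"dp":[0,0,0],"rot":[0,0,0]},
  ],
  grip=1,
  squeeze=60,
)

```text
time: 9.35
ee_pos: [456.4, 106.3, 104.5]
ee_rot: [[-0.225, 0.974, 0.0], [0.974, 0.225, -0.0], [-0.0, 0.0, -1.0]]
wrist_force: [-2.2, -1.2, 5.7]
gripper_width: 7.5
grip_force: 58.7
```

```bash
python3 - <<'E'
from h import *
c=cap('side','side4');P=cloud(c);delta(456,107,105,1.8)
m=(c['depth']>0)&(P[...,2]>100)&(P[...,2]<240)&(np.hypot(P[...,0]-456,P[...,1]-107)<100)
v=c['color'].max(2)<90
for z in range(100,240,10):
    k=m&(P[...,2]>=z)&(P[...,2]<z+10)
    for nm,kk in(('dark',k&v),('light',k&~v)):
        if kk.sum()>3: print(z,nm,kk.sum(),P[kk].mean(0).round(0),P[kk].min(0).round(0),P[kk].max(0).round(0))
cv2.imwrite('pics/side4.png',cv2.resize(c['color'][150:350,270:470][:,:,::-1],(600,600)))
E
```

```text
t 9.4 ee [456.4 106.3 104.5] dp [ 0.019 -0.007 -0.013] dp in goal axes [ 0.019 -0.007 -0.013] rot [ 0.     0.    -0.002] q [ 0.16  0.33 -0.61  2.1   0.27  0.78 -0.39] F [-1.3 -1.5  6.4] w 7.655473798318183
100 light 19 [438. 183. 105.] [434. 181. 100.] [442. 185. 110.]
110 light 21 [438. 182. 114.] [434. 180. 110.] [442. 184. 120.]
120 light 25 [438. 182. 125.] [434. 176. 120.] [443. 184. 130.]
130 dark 10 [454. 114. 138.] [441. 109. 133.] [470. 119. 140.]
130 light 39 [444. 157. 136.] [434. 113. 131.] [463. 185. 140.]
140 dark 54 [456. 103. 147.] [438.  37. 140.] [478. 120. 150.]
140 light 192 [449. 136. 148.] [435.  45. 141.] [475. 184. 150.]
150 dark 50 [456. 108. 155.] [439.  47. 150.] [471. 120. 159.]
150 light 56 [454. 117. 152.] [441.  46. 150.] [473. 167. 160.]
160 dark 58 [454. 114. 166.] [437.  97. 160.] [473. 122. 170.]
160 light 11 [453. 118. 165.] [445. 114. 162.] [462. 122. 168.]
170 dark 100 [455. 117. 176.] [420. 102. 171.] [488. 127. 180.]
180 dark 217 [455. 114. 185.] [413.  91. 180.] [495. 130. 190.]
190 dark 166 [456. 116. 195.] [408.  88. 190.] [500. 131. 200.]
200 dark 207 [453. 117. 205.] [399.  86. 200.] [505. 133. 210.]
200 light 4 [499. 129. 207.] [476. 121. 204.] [507. 132. 210.]
210 dark 238 [452. 118. 216.] [394.  97. 210.] [512. 135. 220.]
210 light 10 [495. 128. 215.] [477. 121. 210.] [514. 134. 220.]
220 dark 331 [453. 116. 225.] [392.  81. 220.] [516. 136. 230.]
220 light 21 [447. 104. 225.] [397.  88. 221.] [519. 126. 229.]
230 dark 283 [452. 119. 235.] [407.  93. 230.] [502. 133. 240.]
230 light 8 [434. 101. 232.] [409.  92. 230.] [504. 119. 235.]
```

View pics/side4.png

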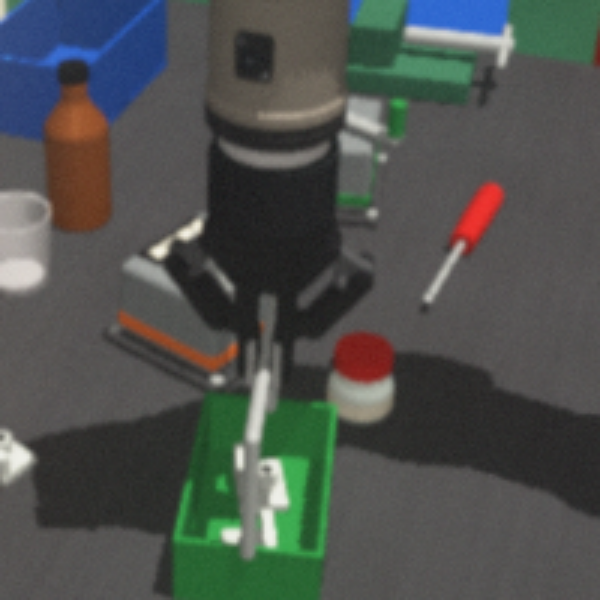

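The bar is held, but near the fingertips: the width reads 7.5 and the lift-off force is +6 N. The fingers straddle the bar at crop (262,370) and the castings are in the tote. I'll open, go 12 mm lower and grip again.

>>> move_arm(
  deltas=[
    {"dp":[0,0,0],"rot":[0,0,0]},
    {"dp":[0,0,0],"rot":[0,0,0]},
    {"dp":[0,0,0],"rot":[0,0,0]},
    {"dp":[0,0,0],"rot":[0,0,0]},
    {"dp":[0,0,0.1],"rot":[0,0,0]},
    {"dp":[0,0,0.1],"rot":[0,0,0]},
    {"dp":[0,0,0.1],"rot":[0,0,0]},
    {"dp":[0,0,0],"rot":[0,0,0]},
  ],
  grip=0,
)

```text
time: 10.4
ee_pos: [455.9, 106.3, 91.8]
ee_rot: [[-0.225, 0.974, -0.001], [0.974, 0.225, -0.0], [0.0, -0.001, -1.0]]
wrist_force: [0.6, 0.2, 0.2]
gripper_width: 85.1
grip_force: 0.0
```

>>> move_arm(
  deltas=[
    {"dp":[0,0,0],"rot":[0,0,0]},
    {"dp":[0,0,0],"rot":[0,0,0]},
    {"dp":[0,0,0],"rot":[0,0,0]},
    {"dp":[0,0,0],"rot":[0,0,0]},
    {"dp":[0,0,0],"rot":[0,0,0]},
    {"dp":[0,0,0],"rot":[0,0,0]},
    {"dp":[0,0,0],"rot":[0,0,0]},
    {"dp":[0,0,0],"rot":[0,0,0]},
  ],
  grip=1,
  squeeze=80,
)

```text
time: 11.4
ee_pos: [456.4, 106.3, 92.4]
ee_rot: [[-0.225, 0.974, 0.0], [0.974, 0.225, -0.0], [-0.0, 0.0, -1.0]]
wrist_force: [-1.1, -0.6, 5.9]
gripper_width: 7.7
grip_force: 78.0
```

>>> move_arm(
  deltas=[
    {"dp":[0,0,-0.1],"rot":[0,0,0]},
    {"dp":[0,0,-0.25],"rot":[0,0,0]},
    {"dp":[0,0,-0.4],"rot":[0,0,0]},
    {"dp":[0,0,-0.5],"rot":[0,0,0]},
    {"dp":[0,0,-0.6],"rot":[0,0,0]},
    {"dp":[0,0,-0.5],"rot":[0,0,0]},
    {"dp":[0,0,-0.3],"rot":[0,0,0]},
    {"dp":[0,0,-0.15],"rot":[0,0,0]},
  ],
)

```text
time: 12.4
ee_pos: [456.4, 106.4, 205.0]
ee_rot: [[-0.225, 0.974, 0.001], [0.974, 0.225, 0.0], [-0.0, 0.001, -1.0]]
wrist_force: [-0.5, -0.4, -3.9]
gripper_width: 7.9
grip_force: 77.9
```

```bash
python3 - <<'E'
from h import *
a=.104;ex=np.array([np.cos(a),np.sin(a)])
seat=np.array([570.5,361.5]);p=seat-ex*110
e=np.array(get_obs()['ee_pos'])
delta(p[0],p[1],e[2],1.571+a)
for n in('side','top'):
    c=cap(n);P=cloud(c);d=P-e
    s=d[...,0]*-.227+d[...,1]*.974;t=d[...,0]*.974+d[...,1]*.227
    m=(c['depth']>0)&(abs(t)<20)&(abs(s)<82)&(abs(s)>22)&(P[...,2]>235)&(P[...,2]<290)
    q=P[m];A=np.c_[s[m],np.ones(len(q))]
    if len(q)>10: print(n,len(q),'z',np.linalg.lstsq(A,q[:,2],rcond=None)[0],'t',np.linalg.lstsq(A,t[m],rcond=None)[0],'s',s[m].min(),s[m].max(),'zmax',np.percentile(q[:,2],90))
    h=cv2.cvtColor(c['color'],cv2.COLOR_RGB2HSV);g=(h[...,0]>50)&(h[...,0]<75)&(h[...,1]>120)&(abs(d[...,0])<110)&(abs(d[...,1])<110)&(c['depth']>0)&(P[...,2]>60)
    q=P[g];print(n,'tote',len(q),q.min(0).round(0),q.max(0).round(0))
    r=g&(P[...,2]>q[:,2].max()-12);B=np.c_[s[r],t[r],np.ones(r.sum())];print('rim plane',np.linalg.lstsq(B,P[r][:,2],rcond=None)[0])
    if n=='side': cv2.imwrite('pics/side5.png',c['color'][:,:,::-1])
E
```

```text
t 12.4 ee [456.4 106.4 205. ] dp [5.911 1.484 0.   ] dp in goal axes [6.048 0.749 0.   ] rot [0.001 0.    0.123] q [ 0.22  0.19 -0.65  2.    0.14  1.   -0.27] F [-0.5 -0.4 -3.9] w 7.916338514755565
side 230 z [-7.94734168e-02  2.59291628e+02] t [-0.01191465  0.28148793] s -67.20395648822557 80.3506018008898 zmax 261.4294083165603
side tote 2844 [393.  26. 111.] [515. 193. 278.]
rim plane [-55.04612684 -28.34653942  18.68891823]
top 114 z [8.86017031e-04 2.61421761e+02] t [0.01486306 1.32448274] s -77.06031738603087 -47.501122137676404 zmax 263.5253769204529
top tote 684 [423.  24. 112.] [519.  82. 567.]
rim plane [  -85.74464998    18.89119547 -3736.051225  ]
```

View pics/side5.png

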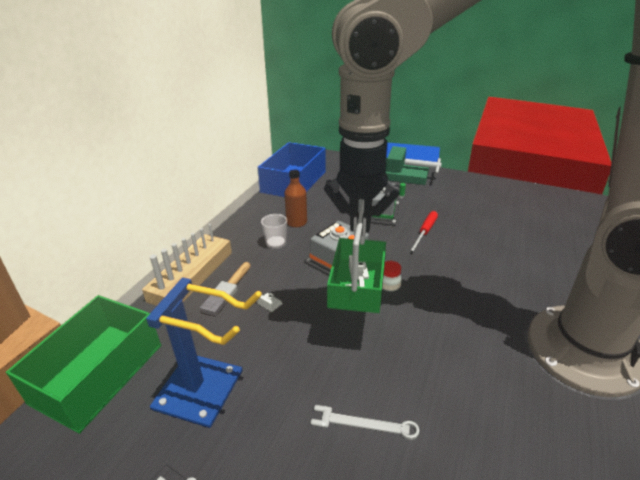

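The tote hangs level at (357,275) in the gripper with its castings in. Bar centre is at about 257 mm, that is reported z + 52.6. Carrying it to 110 mm in front of the seat.

>>> move_arm(
  deltas=[
    {"dp":[0,0,0],"rot":[0,0,0.04]},
    {"dp":[0.2,0,0],"rot":[0,0,0.043]},
    {"dp":[0.35,0.06,0],"rot":[0,0,0.04]},
    {"dp":[0.5,0.06,0],"rot":[0,0,0]},
    {"dp":[0.5,0.07,0],"rot":[0,0,0]},
    {"dp":[0.55,0.07,0],"rot":[0,0,0]},
    {"dp":[0.55,0.07,0],"rot":[0,0,0]},
    {"dp":[0.55,0.07,0],"rot":[0,0,0]},
  ],
)

```text
time: 13.5
ee_pos: [457.2, 235.6, 203.2]
ee_rot: [[-0.104, 0.995, -0.002], [0.995, 0.104, -0.001], [-0.0, -0.002, -1.0]]
wrist_force: [0.6, 0.8, -4.9]
gripper_width: 7.9
grip_force: 77.9
```

>>> move_arm(
  deltas=[
    {"dp":[0.55,0.07,0],"rot":[0,0,0]},
    {"dp":[0.55,0.07,0],"rot":[0,0,0]},
    {"dp":[0.5,0.07,0],"rot":[0,0,0]},
    {"dp":[0.5,0.06,0],"rot":[0,0,0]},
    {"dp":[0.4,0.06,0],"rot":[0,0,0]},
    {"dp":[0.25,0.02,0],"rot":[0,0,0]},
    {"dp":[0.1,0,0],"rot":[0,0,0]},
    {"dp":[0,0,0],"rot":[0,0,0]},
  ],
)

```text
time: 14.5
ee_pos: [459.8, 349.8, 204.1]
ee_rot: [[-0.104, 0.995, -0.0], [0.995, 0.104, -0.0], [-0.0, -0.0, -1.0]]
wrist_force: [-0.5, 0.2, -3.6]
gripper_width: 7.8
grip_force: 77.9
```

```bash
python3 - <<'E'
from h import *
a=.104;ex=np.array([np.cos(a),np.sin(a)]);ey=np.array([-ex[1],ex[0]])
seat=np.array([570.5,361.5]);e=np.array(get_obs()['ee_pos'])
delta(*seat,e[2],1.571+a)
for n in('side','top'):
    c=cap(n,n+'6');P=cloud(c);d=P[...,:2]-e[:2];s=d@ey;t=d@ex
    m=(c['depth']>0)&(abs(t)<15)&(abs(s)<84)&(abs(s)>25)&(P[...,2]>240)&(P[...,2]<275);q=P[m]
    if len(q)>10:
        A=np.c_[s[m],np.ones(len(q))];print(n,len(q),'z',np.linalg.lstsq(A,q[:,2],rcond=None)[0],'t',np.linalg.lstsq(A,t[m],rcond=None)[0],'s',s[m].min(),s[m].max(),'zmax',np.percentile(q[:,2],95))
    h=cv2.cvtColor(c['color'],cv2.COLOR_RGB2HSV)
    y=(h[...,0]>18)&(h[...,0]<32)&(h[...,1]>130)&(P[...,2]>180)&(P[...,2]<250)&(P[...,1]>250)&(P[...,0]<700)&(t>60)
    for sg in(-1,1):
        k=y&(np.sign(s)==sg);print(n,'hook s',s[k].mean(),k.sum(), 'tip t',t[k].min())
E
```

```text
t 14.5 ee [459.8 349.8 204.1] dp [ 0.003  2.784 -0.   ] dp in goal axes [2.000e-03 2.784e+00 0.000e+00] rot [-0.  0. -0.] q [-0.22  0.4  -0.69  1.76  0.29  1.09 -0.9 ] F [-0.5  0.2 -3.6] w 7.84342769933187
side 374 z [2.60463306e-02 2.55089673e+02] t [ 0.01171389 -1.91991794] s -71.33600128213698 79.86923197910423 zmax 261.18730578031216
side hook s -35.52353211921797 487 tip t 75.40467895687318
side hook s 40.04743460951435 576 tip t 75.87755648810202
top 223 z [9.57927965e-02 2.64131043e+02] t [0.00570163 0.32905297] s -78.5568904153883 -25.305026565938302 zmax 262.3578803765462
top hook s -40.842456099603176 322 tip t 76.29580290154543
top hook s 34.217856897203426 343 tip t 77.1813154495754
```

View pics/side6.png

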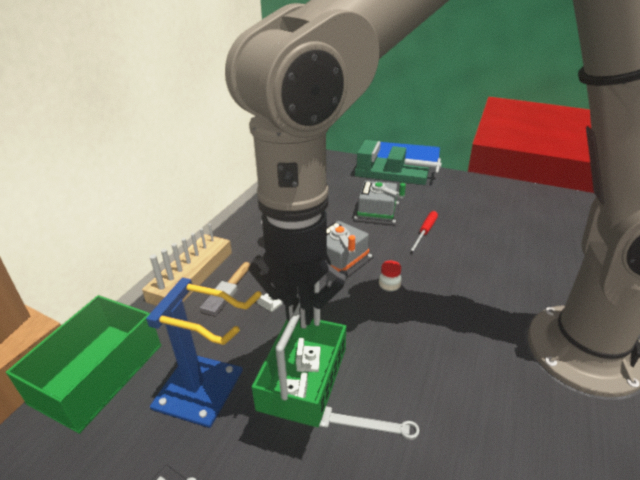

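The tote is aligned in front of the hooks: bar at (288,330), hook tips at (237,335) and (260,297), with sideways offset under 1 mm. Moving in.

>>> move_arm(
  deltas=[
    {"dp":[0,0.1,0],"rot":[0,0,0]},
    {"dp":[0,0.25,0],"rot":[0,0,0]},
    {"dp":[0,0.4,0],"rot":[0,0,0]},
    {"dp":[0,0.5,0],"rot":[0,0,0]},
    {"dp":[0,0.55,0],"rot":[0,0,0]},
    {"dp":[0,0.5,0],"rot":[0,0,0]},
    {"dp":[0,0.33,0],"rot":[0,0,0]},
    {"dp":[0,0.15,0],"rot":[0,0,0]},
  ],
)

```text
time: 15.6
ee_pos: [571.4, 361.4, 203.8]
ee_rot: [[-0.103, 0.995, -0.0], [0.995, 0.103, -0.0], [-0.0, -0.0, -1.0]]
wrist_force: [0.0, 0.5, -4.3]
gripper_width: 7.7
grip_force: 77.9
```

>>> move_arm(
  deltas=[
    {"dp":[0,0,0],"rot":[0,0,0]},
    {"dp":[0,0,0],"rot":[0,0,0]},
    {"dp":[0,0,0.15],"rot":[0,0,0]},
    {"dp":[0,0,0.2],"rot":[0,0,0]},
    {"dp":[0,0,0.2],"rot":[0,0,0]},
    {"dp":[0,0,0.15],"rot":[0,0,0]},
    {"dp":[0,0,0.1],"rot":[0,0,0]},
    {"dp":[0,0,0],"rot":[0,0,0]},
  ],
)

```text
time: 16.6
ee_pos: [570.3, 361.5, 171.8]
ee_rot: [[-0.104, 0.995, -0.001], [0.995, 0.104, -0.0], [-0.0, -0.001, -1.0]]
wrist_force: [-0.4, 0.4, -3.0]
gripper_width: 7.7
grip_force: 77.9
```

```bash
python3 - <<'E'
from h import *
a=.104;ex=np.array([np.cos(a),np.sin(a)]);ey=np.array([-ex[1],ex[0]])
e=np.array(get_obs()['ee_pos']);delta(570.5,361.5,158,1.571+a)
for n in('side','top'):
    c=cap(n,n+'7');P=cloud(c);d=P[...,:2]-e[:2];s=d@ey;t=d@ex
    h=cv2.cvtColor(c['color'],cv2.COLOR_RGB2HSV)
    m=(c['depth']>0)&(abs(t)<15)&(abs(s)<84)&(abs(s)>46)&(P[...,2]>200)&(P[...,2]<250)&(h[...,1]<60);q=P[m]
    if len(q)>10: print(n,len(q),q.mean(0).round(1),'t',t[m].mean(),'s',s[m].min(),s[m].max(),'z95',np.percentile(q[:,2],90))
E
```

```text
t 16.6 ee [570.3 361.5 171.8] dp [0.    0.006 0.345] dp in goal axes [0.    0.006 0.345] rot [-0.001  0.    -0.   ] q [-0.23  0.58 -0.63  1.55  0.37  1.13 -0.83] F [-0.4  0.4 -3. ] w 7.697124606625757
side 273 [563.2 411.3 222.3] t -1.8826838159372479 s -67.38588833061812 79.89268863715641 z95 228.65333089229404
top 125 [576.3 297.2 224.5] t -0.6186775865253499 s -77.7036926137321 -46.52119313110463 z95 229.62479523434052
```

View pics/side7.png

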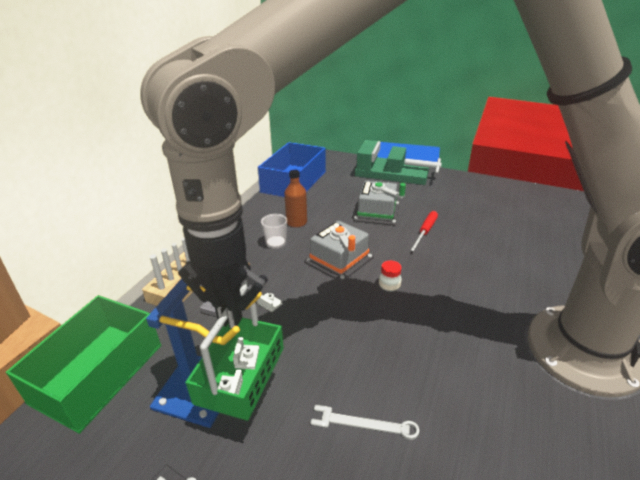

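The bar lies over the hook seats at about 224 mm, behind the tips at (237,333). Lowering the last 14 mm.

>>> move_arm(
  deltas=[
    {"dp":[0,0,0.08],"rot":[0,0,0]},
    {"dp":[0,0,0.08],"rot":[0,0,0]},
    {"dp":[0,0,0.07],"rot":[0,0,0]},
    {"dp":[0,0,0.05],"rot":[0,0,0]},
    {"dp":[0,0,0.04],"rot":[0,0,0]},
    {"dp":[0,0,0.03],"rot":[0,0,0]},
    {"dp":[0,0,0],"rot":[0,0,0]},
    {"dp":[0,0,0],"rot":[0,0,0]},
  ],
)

```text
time: 17.7
ee_pos: [570.4, 361.7, 158.3]
ee_rot: [[-0.104, 0.995, 0.0], [0.995, 0.104, 0.0], [0.0, 0.0, -1.0]]
wrist_force: [-0.7, 0.3, -5.2]
gripper_width: 7.4
grip_force: 77.9
```

>>> move_arm(
  deltas=[
    {"dp":[0,0,0.03],"rot":[0,0,0]},
    {"dp":[0,0,0],"rot":[0,0,0]},
    {"dp":[0,0,0.03],"rot":[0,0,0]},
    {"dp":[0,0,0],"rot":[0,0,0]},
    {"dp":[0,0,0.02],"rot":[0,0,0]},
    {"dp":[0,0,0],"rot":[0,0,0]},
    {"dp":[0,0,0],"rot":[0,0,0]},
    {"dp":[0,0,0],"rot":[0,0,0]},
  ],
)

```text
time: 18.7
ee_pos: [570.7, 361.9, 156.9]
ee_rot: [[-0.104, 0.995, 0.001], [0.995, 0.104, 0.0], [0.0, 0.001, -1.0]]
wrist_force: [-3.4, -3.3, 9.3]
gripper_width: 7.9
grip_force: 79.2
```

```bash
python3 - <<'E'
from h import *
a=.104;ex=np.array([np.cos(a),np.sin(a)]);ey=np.array([-ex[1],ex[0]])
e=np.array(get_obs()['ee_pos']);delta(570.5,361.5,158,1.571+a)
for n in('side','top'):
    c=cap(n,n+'8');P=cloud(c);d=P[...,:2]-e[:2];s=d@ey;t=d@ex
    h=cv2.cvtColor(c['color'],cv2.COLOR_RGB2HSV)
    m=(c['depth']>0)&(abs(t)<15)&(abs(s)<84)&(abs(s)>46)&(P[...,2]>190)&(P[...,2]<250)&(h[...,1]<60);q=P[m]
    if len(q)>10: print(n,len(q),q.mean(0).round(1),'t',t[m].mean(),'s',s[m].min(),s[m].max(),'z95',np.percentile(q[:,2],90))
E
```

```text
t 18.7 ee [570.7 361.9 156.9] dp [-0.009 -0.005 -0.027] dp in goal axes [-0.009 -0.005 -0.027] rot [ 0.001 -0.    -0.   ] q [-0.24  0.6  -0.62  1.57  0.38  1.1  -0.84] F [-3.4 -3.3  9.3] w 7.862923292603087
side 254 [563.6 410.6 209. ] t -1.9488138622418685 s -63.326009397742425 79.86322823347004 z95 214.14537106924044
top 115 [576.5 298.  211. ] t -0.8663994419741647 s -77.55889780242896 -46.36601540752548 z95 214.94035985715377
```

Contact: wrist +9 N and the bar at 210 mm. Releasing, then straight up.

>>> move_arm(
  deltas=[
    {"dp":[0,0,-0.02],"rot":[0,0,0]},
    {"dp":[0,0,0],"rot":[0,0,0]},
    {"dp":[0,0,0],"rot":[0,0,0]},
    {"dp":[0,0,0],"rot":[0,0,0]},
    {"dp":[0,0,0],"rot":[0,0,0]},
    {"dp":[0,0,0],"rot":[0,0,0]},
    {"dp":[0,0,0],"rot":[0,0,0]},
    {"dp":[0,0,0],"rot":[0,0,0]},
  ],
  grip=0,
)

```text
time: 19.8
ee_pos: [570.4, 361.6, 155.8]
ee_rot: [[-0.104, 0.995, -0.0], [0.995, 0.104, -0.0], [-0.0, -0.0, -1.0]]
wrist_force: [0.0, -0.1, -0.8]
gripper_width: 85.4
grip_force: 0.0
```

>>> move_arm(
  deltas=[
    {"dp":[0,0,-0.15],"rot":[0,0,0]},
    {"dp":[0,0,-0.3],"rot":[0,0,0]},
    {"dp":[0,0,-0.4],"rot":[0,0,0]},
    {"dp":[0,0,-0.5],"rot":[0,0,0]},
    {"dp":[0,0,-0.5],"rot":[0,0,0]},
    {"dp":[0,0,-0.5],"rot":[0,0,0]},
    {"dp":[0,0,-0.4],"rot":[0,0,0]},
    {"dp":[0,0,-0.15],"rot":[0,0,0]},
  ],
)

```text
time: 20.8
ee_pos: [570.7, 362.0, 273.3]
ee_rot: [[-0.104, 0.995, 0.001], [0.995, 0.104, 0.001], [0.001, 0.001, -1.0]]
wrist_force: [-0.3, 0.8, -0.3]
gripper_width: 85.3
grip_force: 0.0
```

```bash
python3 - <<'E'
from h import *
a=.104;ex=np.array([np.cos(a),np.sin(a)]);ey=np.array([-ex[1],ex[0]])
e=np.array([570.5,361.5]);delta(450,-250,270,1.571)
for n in('side','top'):
    c=cap(n,n+'9');P=cloud(c);d=P[...,:2]-e[:2];s=d@ey;t=d@ex
    h=cv2.cvtColor(c['color'],cv2.COLOR_RGB2HSV)
    m=(c['depth']>0)&(abs(t)<20)&(abs(s)<84)&(abs(s)>46)&(P[...,2]>190)&(P[...,2]<230)&(h[...,1]<60);q=P[m]
    if len(q)>10: print(n,len(q),q.mean(0).round(1),'t',t[m].mean(),'s',s[m].min(),s[m].max(),'z95',np.percentile(q[:,2],90))
    f=(c['depth']>0)&(np.hypot(s,t)<80)&(P[...,2]>225)&(c['color'].max(2)<80)
    if f.sum(): print('finger low',np.percentile(P[f][:,2],[0,1,3]))
E
```

```text
t 20.8 ee [570.7 362.  273.3] dp [-14.904  -4.589   0.064] dp in goal axes [-15.299  -3.02    0.082] rot [ 0.001 -0.001  0.104] q [-0.22  0.5  -0.65  1.44  0.31  1.3  -0.79] F [-0.3  0.8 -0.3] w 85.29567623624638
side 327 [566.4 385.  208.8] t -1.6234025812055877 s -74.02845763581546 80.72198416021351 z95 214.22416194430093
finger low [314.00611815 326.74140711 343.76297598]
top 163 [573.3 331.  211.2] t -0.34057487317734925 s -77.84932131627453 70.85681217323918 z95 215.01754079770635
finger low [311.75119893 322.65170423 342.19107514]
```

View pics/side9.png

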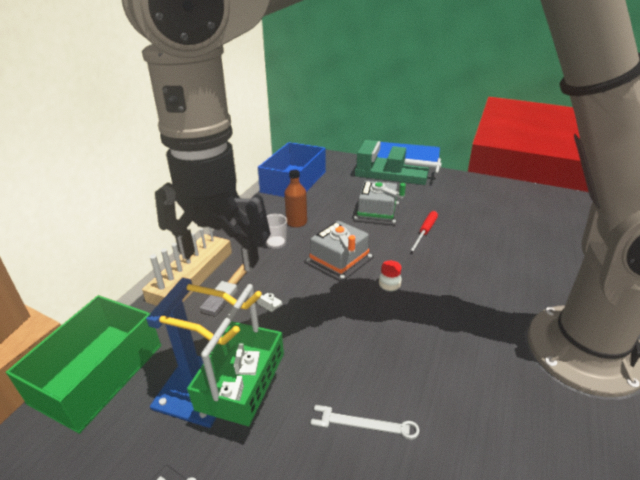

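The tote hangs on both hooks at (238,365), bar at 210 mm, castings inside, gripper clear. Next, the green lever: pivot and peg from the first pictures.

```bash
python3 - <<'E'
from h import *
T=cap('top');S=cap('side')
pk=[]
for n,c in(('T',T),('S',S)):
    P=cloud(c);h=cv2.cvtColor(c['color'],cv2.COLOR_RGB2HSV)
    g=(h[...,0]>48)&(h[...,0]<78)&(h[...,1]>110)&(c['depth']>0)&(P[...,0]>430)&(P[...,0]<620)&(P[...,1]>-440)&(P[...,1]<-270)&(P[...,2]>80)
    k,l,st,ce=cv2.connectedComponentsWithStats(g.astype(np.uint8))
    for i in range(1,k):
        if st[i,4]>8:
            q=P[l==i];mx=q[:,2].max();print(n,st[i],q.mean(0).round(1),'z',q[:,2].min().round(1),mx.round(1),'top-part',q[q[:,2]>mx-6].mean(0).round(1),'on plane',plane(c,ce[i],np.median(q[:,2])).round(1))
    b=(c['depth']>0)&(abs(P[...,0]-540)<90)&(abs(P[...,1]+350)<90)
    for lo,hi in((72,80),(2,14)):
        kk=b&(P[...,2]>lo)&(P[...,2]<hi);q=P[kk];print(n,'layer',lo,len(q),cv2.minAreaRect(q[:,:2].astype(np.float32)))
E
```

```text
T [510 225  10  11  87] [ 552.1 -354.6   93.3] z 88.5 97.0 top-part [ 552.4 -354.9   93.6] on plane [[ 552.1 -354.6   93.4]]
T [499 264  14   8  89] [ 477.4 -323.3  113.2] z 88.6 124.5 top-part [ 477.9 -325.3  121.3] on plane [[ 477.2 -320.9  118.8]]
T layer 72 1880 ((552.4093627929688, -354.20098876953125), (99.444580078125, 109.36302185058594), 9.884000778198242)
T layer 2 874 ((539.968994140625, -348.8310546875), (177.31959533691406, 179.34535217285156), 89.91818237304688)
S [376 183   6   3  17] [ 551.2 -354.6   91.9] z 90.1 93.7 top-part [ 551.2 -354.6   91.9] on plane [[ 551.2 -354.6   91.9]]
S [400 183   5  12  56] [ 475.4 -319.9  109.3] z 92.1 121.3 top-part [ 476.1 -322.1  119.1] on plane [[ 474.9 -317.3  110.7]]
S layer 72 428 ((540.1214599609375, -352.698974609375), (124.21937561035156, 109.50408935546875), 15.452601432800293)
S layer 2 308 ((549.1854858398438, -347.31597900390625), (120.58963775634766, 127.29200744628906), 10.789359092712402)
```

>>> move_arm(
  deltas=[
    {"dp":[0,0,-0.3],"rot":[0,0,0]},
    {"dp":[-0.5,-0.4,-0.3],"rot":[0,0,0.06]},
    {"dp":[-0.9,-0.4,0],"rot":[0,0,0.06]},
    {"dp":[-0.95,-0.3,0],"rot":[0,0,0.06]},
    {"dp":[-0.95,-0.2,0],"rot":[0,0,0.06]},
    {"dp":[-0.95,-0.2,0],"rot":[0,0,0.06]},
    {"dp":[-0.95,-0.1,0],"rot":[0,0,0.06]},
    {"dp":[-0.95,0,0],"rot":[0,0,0]},
  ],
  grip=1,
  squeeze=40,
)

```text
time: 22.0
ee_pos: [484.2, 117.5, 296.4]
ee_rot: [[0.254, 0.967, 0.001], [0.967, -0.254, -0.0], [0.0, 0.001, -1.0]]
wrist_force: [0.0, -1.2, -0.1]
gripper_width: 0.3
grip_force: 0.0
```

>>> move_arm(
  deltas=[
    {"dp":[-0.9,0.25,0],"rot":[0,0,0]},
    {"dp":[-0.9,0.25,0],"rot":[0,0,0]},
    {"dp":[-0.9,0.25,0],"rot":[0,0,0]},
    {"dp":[-0.9,0.25,0],"rot":[0,0,0]},
    {"dp":[-0.9,0.25,0],"rot":[0,0,0]},
    {"dp":[-0.9,0.25,0],"rot":[0,0,0]},
    {"dp":[-0.9,0.25,0],"rot":[0,0,0]},
    {"dp":[-0.9,0.25,0],"rot":[0,0,0]},
  ],
)

```text
time: 23.0
ee_pos: [489.2, -181.4, 296.4]
ee_rot: [[0.253, 0.968, 0.0], [0.968, -0.253, -0.0], [0.0, 0.0, -1.0]]
wrist_force: [0.0, -0.1, 0.4]
gripper_width: 0.3
grip_force: 0.0
```

>>> move_arm(
  deltas=[
    {"dp":[0,0,0],"rot":[0,0,0.1]},
    {"dp":[0,0,0],"rot":[0,0,0.1]},
    {"dp":[0,0,0],"rot":[0,0,0.1]},
    {"dp":[0,0,0],"rot":[0,0,0.1]},
    {"dp":[0,0,0],"rot":[0,0,0.1]},
    {"dp":[0,0,0],"rot":[0,0,0.03]},
    {"dp":[0,0,0],"rot":[0,0,0]},
    {"dp":[0,0,0],"rot":[0,0,0]},
  ],
)

```text
time: 24.0
ee_pos: [489.1, -180.4, 295.9]
ee_rot: [[0.707, 0.708, 0.0], [0.708, -0.707, -0.0], [0.0, 0.0, -1.0]]
wrist_force: [0.0, 0.6, 0.3]
gripper_width: -0.0
grip_force: 0.0
```

```bash
python3 - <<'E'
from h import *
delta(495.4,-297.9,160,.786)
e=np.array(get_obs()['ee_pos'])
for n in('side','top'):
    c=cap(n);P=cloud(c);f=(c['depth']>0)&(np.hypot(P[...,0]-e[0],P[...,1]-e[1])<60)&(P[...,2]>150)
    q=P[f];lo=np.percentile(q[:,2],[0,2,5]) if len(q) else 0;print(n,len(q),'low',lo)
    if len(q):
        k=q[q[:,2]<lo[0]+25];print(k.mean(0),k.min(0),k.max(0))
E
```

```text
t 24.0 ee [ 489.1 -180.4  295.9] dp [-1.968  2.187  3.397] dp in goal axes [-1.968  2.187  3.397] rot [ 0. -0. -0.] q [ 0.48  0.16 -0.28  1.79  0.05  1.2  -0.6 ] F [0.  0.6 0.3] w -0.0004671368460906127
side 4118 low [322.65156331 342.18870419 368.10227955]
[ 487.1125014  -171.34340337  336.09252256] [ 475.57473839 -187.57026118  322.65156331] [ 503.13302133 -163.92027495  347.59913962]
top 15908 low [321.91509128 408.13875005 440.12281932]
[ 493.71178029 -170.92795348  335.99952528] [ 485.1743687  -177.45965925  321.91509128] [ 502.13355107 -165.70685241  346.79063308]
```

>>> move_arm(
  deltas=[
    {"dp":[-0.3,0.35,0.3],"rot":[0,0,0]},
    {"dp":[-0.33,0.37,0.35],"rot":[0,0,0]},
    {"dp":[-0.35,0.37,0.35],"rot":[0,0,0]},
    {"dp":[-0.35,0.37,0.35],"rot":[0,0,0]},
    {"dp":[-0.34,0.37,0.35],"rot":[0,0,0]},
    {"dp":[-0.3,0.36,0.35],"rot":[0,0,0]},
    {"dp":[0,0,0.35],"rot":[0,0,0]},
    {"dp":[0,0,0.3],"rot":[0,0,0]},
  ],
)

```text
time: 25.1
ee_pos: [495.3, -297.2, 186.7]
ee_rot: [[0.707, 0.707, -0.0], [0.707, -0.707, 0.001], [0.0, -0.001, -1.0]]
wrist_force: [-0.5, 1.2, 0.0]
gripper_width: -0.1
grip_force: 0.0
```

>>> move_arm(
  deltas=[
    {"dp":[0,0,0.4],"rot":[0,0,0]},
    {"dp":[0,0,0.4],"rot":[0,0,0]},
    {"dp":[0,0,0.4],"rot":[0,0,0]},
    {"dp":[0,0,0.4],"rot":[0,0,0]},
    {"dp":[0,0,0.4],"rot":[0,0,0]},
    {"dp":[0,0,0.4],"rot":[0,0,0]},
    {"dp":[0,0,0.3],"rot":[0,0,0]},
    {"dp":[0,0,0.1],"rot":[0,0,0]},
  ],
)

```text
time: 26.1
ee_pos: [494.9, -297.8, 74.8]
ee_rot: [[0.708, 0.707, -0.001], [0.707, -0.708, 0.001], [-0.0, -0.001, -1.0]]
wrist_force: [-0.3, 0.2, 0.0]
gripper_width: 0.3
grip_force: 0.0
```

```bash
python3 - <<'E'
from h import *
delta(495.4,-297.9,72,.786)
for n in('side','top'):
    c=cap(n);P=cloud(c);h=cv2.cvtColor(c['color'],cv2.COLOR_RGB2HSV)
    g=(h[...,0]>48)&(h[...,0]<78)&(h[...,1]>110)&(c['depth']>0)&(P[...,0]>430)&(P[...,0]<620)&(P[...,1]>-440)&(P[...,1]<-270)&(P[...,2]>98)
    q=P[g];print(n,'peg',len(q),q.mean(0) if len(q) else '')
    f=(c['depth']>0)&(c['color'].max(2)<70)&(np.hypot(P[...,0]-495,P[...,1]+298)<40)&(P[...,2]>85)&(P[...,2]<140);q=P[f]
    if len(q)>3: print('finger',len(q),q.mean(0),q.min(0),q.max(0))
E
```

```text
t 26.1 ee [ 494.9 -297.8   74.8] dp [0.008 0.011 0.071] dp in goal axes [0.008 0.011 0.071] rot [-0.001  0.    -0.001] q [ 0.59  0.48 -0.19  1.89  0.13  0.78 -0.46] F [-0.3  0.2  0. ] w 0.31214217418382834
side peg 53 [ 476.91658655 -315.50284578  123.71092293]
finger 62 [ 487.94031063 -287.20617298  124.98183278] [ 479.88194658 -295.26217765  109.9725276 ] [ 509.59722176 -280.50278475  139.58048215]
top peg 14 [ 526.51949866 -280.15313718  253.64652922]
finger 26 [ 497.92287319 -288.38395741  122.1686731 ] [ 490.02379642 -302.0316056   104.53922922] [ 509.79417345 -283.282828    138.89120185]
```

In place behind the peg, with tips about 100 mm up. Sweeping the arc about the pivot.

>>> move_arm(
  deltas=[
    {"dp":[0,0,0.07],"rot":[0,0,-0.05]},
    {"dp":[-0.2,0,0],"rot":[0,0,-0.1]},
    {"dp":[-0.2,0,0],"rot":[0,0,-0.1]},
    {"dp":[-0.2,0,0],"rot":[0,0,-0.1]},
    {"dp":[-0.2,0,0],"rot":[0,0,-0.1]},
    {"dp":[-0.2,0,0],"rot":[0,0,-0.1]},
    {"dp":[-0.2,0,0],"rot":[0,0,-0.1]},
    {"dp":[-0.2,0,0],"rot":[0,0,-0.1]},
  ],
)

```text
time: 27.2
ee_pos: [472.2, -347.4, 73.6]
ee_rot: [[0.032, 0.999, 0.0], [0.999, -0.032, 0.0], [0.0, 0.0, -1.0]]
wrist_force: [-0.1, 2.9, 1.5]
gripper_width: 0.2
grip_force: 1.3
```

```bash
cat > lv.py <<'E'
from h import *
e=np.array(get_obs()['ee_pos']);d=e[:2]-[552,-354.5];print('finger r',np.hypot(*d),'phi',np.arctan2(d[1],d[0])%6.283,'z',e[2],'F',get_obs()['wrist_force'])
for n in('side','top'):
    c=cap(n);P=cloud(c);h=cv2.cvtColor(c['color'],cv2.COLOR_RGB2HSV)
    for nm,lo,hi,yc,xc in(('g',48,78,-354.5,552),('o',5,18,-65,570)):
        g=(h[...,0]>lo)&(h[...,0]<hi)&(h[...,1]>110)&(c['depth']>0)&(np.hypot(P[...,0]-xc,P[...,1]-yc)<105)&(P[...,2]>100)&(P[...,2]<127)
        q=P[g]
        if len(q)>3: m=np.median(q,0);v=m[:2]-[xc,yc];print(n,nm,len(q),m.round(1),'r',np.hypot(*v).round(1),'th',(np.arctan2(v[1],v[0])%6.283).round(3))
E
python3 lv.py
```

```text
finger r 80.16017878521264 phi 3.0532104875189274 z 73.63818660513068 F [-0.11852936  2.91004883  1.47005742]
side o 61 [516.1 -26.2 115.8] r 66.4 th 2.518
top o 20 [517.3 -27.2 120.2] r 64.8 th 2.52
```

>>> move_arm(
  deltas=[
    {"dp":[-0.2,0,0],"rot":[0,0,-0.1]},
    {"dp":[-0.2,0,0],"rot":[0,0,-0.1]},
    {"dp":[-0.2,0,0],"rot":[0,0,-0.1]},
    {"dp":[-0.2,0,0],"rot":[0,0,-0.1]},
    {"dp":[-0.2,0,0],"rot":[0,0,-0.1]},
    {"dp":[-0.06,0,0],"rot":[0,0,-0.03]},
    {"dp":[0,0,0],"rot":[0,0,0]},
    {"dp":[0,0,0],"rot":[0,0,0]},
  ],
)

```text
time: 28.3
ee_pos: [479.4, -388.5, 73.1]
ee_rot: [[-0.473, 0.881, -0.0], [0.881, 0.473, 0.0], [0.0, -0.0, -1.0]]
wrist_force: [-2.3, 3.1, 3.8]
gripper_width: -0.1
grip_force: 1.8
```

```bash
python3 lv.py
```

```text
finger r 80.16448768084001 phi 3.580021044520361 z 73.08778444312597 F [-2.273496    3.08394787  3.75193817]
side o 62 [515.9 -25.7 114.1] r 66.9 th 2.513
top o 20 [517.3 -27.4 119.8] r 64.8 th 2.522
```

>>> move_arm(
  deltas=[
    {"dp":[-0.04,0,0],"rot":[0,0,-0.02]},
    {"dp":[-0.04,0,0],"rot":[0,0,-0.02]},
    {"dp":[-0.03,0,0],"rot":[0,0,-0.015]},
    {"dp":[0,0,0],"rot":[0,0,0]},
    {"dp":[0,0,0],"rot":[0,0,0]},
    {"dp":[0,0,0],"rot":[0,0,0]},
    {"dp":[0,0,0],"rot":[0,0,0]},
    {"dp":[0,0,0],"rot":[0,0,0]},
  ],
)

```text
time: 29.4
ee_pos: [481.7, -392.9, 73.0]
ee_rot: [[-0.522, 0.853, -0.0], [0.853, 0.522, 0.0], [0.0, -0.0, -1.0]]
wrist_force: [-3.3, 2.6, 2.1]
gripper_width: 0.3
grip_force: 1.9
```

>>> move_arm(
  deltas=[
    {"dp":[-0.04,0,0],"rot":[0,0,-0.02]},
    {"dp":[-0.04,0,0],"rot":[0,0,-0.02]},
    {"dp":[0,0,0],"rot":[0,0,0]},
    {"dp":[0,0,0],"rot":[0,0,0]},
    {"dp":[0,0,0],"rot":[0,0,0]},
    {"dp":[0,0,0],"rot":[0,0,0]},
    {"dp":[0,0,0],"rot":[0,0,0]},
    {"dp":[0,0,0],"rot":[0,0,0]},
  ],
)

```text
time: 30.4
ee_pos: [481.8, -393.8, 72.8]
ee_rot: [[-0.556, 0.831, -0.004], [0.831, 0.556, 0.003], [0.004, -0.002, -1.0]]
wrist_force: [-7.9, 6.7, 8.5]
gripper_width: 0.0
grip_force: 5.5
```

The force jumped to 10 N and the tool stopped moving, so the lever is at its stop. Backing off along the arc.

>>> move_arm(
  deltas=[
    {"dp":[0.15,0,0],"rot":[0,0,0.095]},
    {"dp":[0.2,0,0],"rot":[0,0,0.1]},
    {"dp":[0.2,0,0],"rot":[0,0,0.1]},
    {"dp":[0.2,0,0],"rot":[0,0,0.1]},
    {"dp":[0.2,0,0],"rot":[0,0,0.1]},
    {"dp":[0.2,0,0],"rot":[0,0,0.1]},
    {"dp":[0.2,0,0],"rot":[0,0,0.1]},
    {"dp":[0.2,0,0],"rot":[0,0,0.1]},
  ],
)

```text
time: 31.4
ee_pos: [471.9, -336.5, 73.5]
ee_rot: [[0.206, 0.979, 0.004], [0.979, -0.206, -0.001], [-0.0, 0.004, -1.0]]
wrist_force: [1.7, 2.0, 0.0]
gripper_width: 0.1
grip_force: 0.9
```

>>> move_arm(
  deltas=[
    {"dp":[0.2,0,0],"rot":[0,0,0.1]},
    {"dp":[0.2,0,0],"rot":[0,0,0.1]},
    {"dp":[0.2,0,0],"rot":[0,0,0.1]},
    {"dp":[0.2,0,0],"rot":[0,0,0.1]},
    {"dp":[0.2,0,0],"rot":[0,0,0.1]},
    {"dp":[0.2,0,0],"rot":[0,0,0.1]},
    {"dp":[0,0,0],"rot":[0,0,0]},
    {"dp":[0,0,0],"rot":[0,0,0]},
  ],
)

```text
time: 32.4
ee_pos: [490.7, -294.9, 73.1]
ee_rot: [[0.72, 0.694, 0.001], [0.694, -0.72, -0.001], [0.0, 0.001, -1.0]]
wrist_force: [0.0, 0.1, -0.4]
gripper_width: 0.1
grip_force: 0.0
```

```bash
python3 lv.py
```

```text
finger r 85.5342206757099 phi 2.370334021286419 z 73.08195258633832 F [ 0.00663866  0.08738499 -0.42443585]
side g 37 [ 474.8 -317.8  110.7] r 85.5 th 2.698
side o 62 [516.1 -25.9 114.2] r 66.6 th 2.514
top o 17 [517.7 -26.2 119.9] r 65.2 th 2.504
```

Force is zero and the peg is back at its rest reading (474.8,-317.8; it was 475.4,-319.9 before). Raising clear and checking everything.

>>> move_arm(
  deltas=[
    {"dp":[0,0,-0.4],"rot":[0,0,0]},
    {"dp":[0,0,-0.6],"rot":[0,0,0]},
    {"dp":[0,0,-0.8],"rot":[0,0,0]},
    {"dp":[0,0,-0.8],"rot":[0,0,0]},
    {"dp":[0,0,-0.6],"rot":[0,0,0]},
    {"dp":[0,0,-0.4],"rot":[0,0,0]},
    {"dp":[0,0,0],"rot":[0,0,0]},
    {"dp":[0,0,0],"rot":[0,0,0]},
  ],
)

```text
time: 33.5
ee_pos: [489.8, -294.1, 216.1]
ee_rot: [[0.722, 0.692, -0.001], [0.692, -0.722, 0.001], [-0.001, -0.001, -1.0]]
wrist_force: [-0.2, -1.0, -0.5]
gripper_width: -0.3
grip_force: 0.0
```

```bash
python3 lv.py; python3 - <<'E'
from h import *
S0=dict(np.load('side0.npz'));c=cap('side')
d=np.abs(c['color'].astype(int)-S0['color']).max(2)>45
d=cv2.morphologyEx(d.astype(np.uint8),cv2.MORPH_OPEN,np.ones((3,3)))
k,l,st,ce=cv2.connectedComponentsWithStats(d)
print('changed',[s.tolist() for s in st[1:] if s[4]>40])
P=cloud(c);a=.104;ex=np.array([np.cos(a),np.sin(a)]);ey=np.array([-ex[1],ex[0]]);q=P[...,:2]-[570.5,361.5];s=q@ey;t=q@ex
h=cv2.cvtColor(c['color'],cv2.COLOR_RGB2HSV)
m=(c['depth']>0)&(abs(t)<25)&(abs(s)<84)&(abs(s)>46)&(P[...,2]>190)&(P[...,2]<230)&(h[...,1]<60);print('bar',m.sum(),t[m].mean(),s[m].min(),s[m].max(),np.percentile(P[m][:,2],90))
w=(c['depth']>0)&(abs(t)<40)&(abs(s)<66)&(P[...,2]>60)&(P[...,2]<112)&(h[...,1]<50)&(h[...,2]>150);print('castings px',w.sum(),P[w].mean(0),P[w].min(0),P[w].max(0))
E
```

```text
finger r 86.75977749271097 phi 2.3707867233010207 z 216.13372414836203 F [-0.19043363 -1.00753775 -0.48556273]
side g 44 [ 475.3 -319.5  114. ] r 84.2 th 2.714
side o 63 [515.8 -26.1 114.4] r 66.7 th 2.519
top g 72 [ 477.7 -323.2  120.1] r 80.6 th 2.744
top o 17 [517.1 -27.4 120.3] r 64.9 th 2.524
changed [[384, 0, 27, 22, 483], [501, 0, 12, 16, 164], [386, 38, 7, 13, 65], [500, 52, 28, 12, 187], [493, 61, 33, 62, 1243], [388, 64, 34, 9, 198], [386, 73, 34, 74, 1631], [428, 161, 13, 10, 66], [619, 189, 18, 7, 83], [360, 193, 18, 7, 90], [633, 202, 7, 17, 63], [410, 242, 8, 9, 44], [344, 247, 20, 62, 391], [630, 250, 10, 20, 119], [188, 284, 84, 122, 3664], [353, 301, 20, 34, 550], [252, 306, 5, 19, 60], [339, 309, 12, 23, 167], [552, 361, 19, 8, 120], [190, 401, 28, 24, 427]]
bar 328 -1.6447522037568363 -75.33350801023204 80.15608846499669 214.3132512110626
castings px 798 [570.40512128 358.83423748  82.85378692] [545.44547926 297.14730206  64.44544551] [611.85520479 416.92922914  96.45120418]
```

```bash
python3 -c "
from workcell import bot
print(bot.sign_off())"
```

```text
the job is handed in; nothing more can be done
None
```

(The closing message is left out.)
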